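Load the battery tray behind the bypass doors

TASK

Load the loose battery tray into the empty bay of the sloping-front charging cabinet: slide the door in front of that bay fully aside past its neighbour, turn the tray end for end so that its notched end goes in first, and slide it between the guide rails fully home. Then slide the door back so that both doors are fully closed, and leave everything else on the bench where it stands.

Things in the scene. Friction and masses are not known exactly. Their poses are not given: they have to be found in the camera images.
- cabinet: Grey bench cabinet, fixed, 232 deep (x), 309 wide (y), 166 mm high. Origin on the bench; x from -137 (front) to 95 mm, +x into the cabinet, +y to its left seen from the robot, z up. The front slopes back at 33 degrees from the sill to the top track (front edge x = 18 mm, 142 to 166 mm high). Bays at y = +88 and -88 mm: one empty, the other holds a fixed tray like the loose one.
- sill (a point): Middle of the cabinet's sill at its top, 25 mm above the bench, 118 mm in front of the cabinet's origin; the sill is 38 mm deep (x). With its door fully open a bay is open from above between sill and top track, from 30 to 148 mm off the cabinet's middle line (y). The doors have open bar grilles and run along y on the slope.
- door_left (a joint): Travel in m of the left door (inner track, runs behind the other): 0 closed over the left bay, grows as it slides to the cabinet's -y, 0.115 at the stop, fully open. About 1 N of friction; stays where left. If the right door is ajar, opening the left one fully pushes the right one shut (both travels together cannot exceed about 0.12).
- door_right (a joint): Travel in m of the right door (outer track, runs in front of the other): 0 closed over the right bay, grows as it slides to the cabinet's +y, 0.115 at the stop, fully open. About 1 N of friction; stays where left. Opening it fully likewise pushes the left door shut if that is ajar.
- door_left_fin (a point): Grip point of the left door's pull fin, at the door's outer (left) end: upright, 10 mm thick along the cabinet's y, 30 mm long along its x, top 12 mm above this point. Pinch it from above across y. The doors and the end panel beside it slope up into the cabinet and reach 24 mm below this point at the fin's rear end: keep fingertips no deeper than 20 mm below it.
- door_right_fin (a point): The same for the right door's pull fin, at that door's outer (right) end; same height and size.
- bay_home (a point): In the empty bay on its floor (28 mm above the bench): where the tray's origin is when fully home. Axes as the cabinet's; x into the bay. The tray ends against a stop 71 mm beyond this point. A key block 14 mm wide, 22 high reaches from 52 to 71 mm beyond this point; it enters the tray's notch and stops the other end.
- bay_mouth (a point): In the empty bay: on its middle line at floor level (28 mm above the bench), at the start of its floor, 105 mm in front of bay_home. The guide rails are 60 mm apart and 16 mm high; straight from 29 mm beyond this point, with a flared entry 75 mm wide, 10 mm high before that. The sill in front is 3 mm lower.
- tray: Loose grey battery tray, 140 long (x), 56 wide (y), 34 mm high over its post, 0.14 kg, on the bench. Origin: middle of its underside; +x to the notched end (notch 26 mm wide, 24 deep, between two toes 18 mm high). Battery tub, walls 22 mm high, from x = -3 to 47 mm; flat deck 6 mm thick with the post from x = -70 to -3. At the start the notched end points roughly to the robot.
- tray_post (a point): Middle of the top of the tray's post: square, 18x18 mm, rising 28 mm above the deck (6 to 34 mm above the underside), 50 mm from the tray's origin towards the plain end. Pinch it from above, along the tray's x or y. When home it stands free under the closed door.
- flux_bottle: Bystander, leave alone: amber bottle with a black cap, 34 mm across, 70 high, standing between the two bays' approaches in front of the cabinet; origin at the middle of its underside.
- cap_snap: Bystander, leave alone: black can capacitor, 30 mm across, 54 high, standing beside the tray, about 55 mm from its middle line; origin at the middle of its underside.
- film_cap: Bystander, leave alone: blue block capacitor, 16x32x31 mm, standing on the other side of the tray, about 58 mm from its middle line; origin at the middle of its underside.
- cap_brown: Bystander, leave alone: brown can capacitor, 22 mm across, 34 high, standing behind the post end of the tray, about 63 mm from the middle of the post; origin at the middle of its underside.
- driver_red: Bystander, leave alone: red screwdriver, 136x20x20 mm, lying; origin at the middle of its underside.
- driver_blue: Bystander, leave alone: blue screwdriver, 146x24x24 mm, lying; origin at the middle of its underside.
- board: Bystander, leave alone: green circuit board, 64x95x18 mm, lying; origin at the middle of its underside.
- sucker: Bystander, leave alone: blue solder sucker, 163x19x19 mm, lying; origin at the middle of its underside.

How it is judged:
On the way, in this order (a step that is already met when the one before it is completed fails the run):
1. the empty bay's door is slid fully aside (((y of bay_home in the frame of cabinet above 0 m and value of joint door_left above 0.105 m) or (not (y of bay_home in the frame of cabinet above 0 m) and value of joint door_right above 0.105 m))), for 0.2 s.
2. the tray is fully home in the empty bay, notched end first (x of tray in the frame of bay_home between -0.006 and 0.006 m and y of tray in the frame of bay_home between -0.005 and 0.005 m and z of tray in the frame of bay_home between -0.003 and 0.004 m and x of tray_post in the frame of bay_home below -0.03 m and angle between tray's own z axis and vertical below 0.06 rad), for 0.2 s.
At the end, for the whole second after the job is handed in: The tray rests level on the floor of the bay that was empty, notched end inward, within 6 mm of fully home and 5 mm of the middle line; both doors are within 6 mm of fully closed; all is at rest and released (all of step 2 and value of joint each of door_left, door_right below 0.006 m and linear speed of tray below 0.02 m/s); the robot touches nothing.
It fails at once if a standing bystander is moved more than 30 mm or knocked over (distance of any of flux_bottle, cap_snap, film_cap, cap_brown from where it was at the start of the episode above 0.03 m or angle between any of flux_bottle, cap_snap, film_cap, cap_brown's own z axis and vertical above 0.6 rad).
It fails at once if a lying bystander is moved more than 30 mm (distance of any of driver_red, driver_blue, board, sucker from where it was at the start of the episode above 0.03 m).
It also fails if it takes over 66 s, if anything falls off the work surface, if the arm or the gripper's body presses on something with over 40 N, if the wrist force passes 120 N, or if a joint passes its speed limit or range.

ROBOT

A 6-joint arm with a two-finger parallel gripper is mounted at the origin on a cart in front of the work surface, level with it; the furniture and walls round the work are solid. World frame = base frame: x ahead of the robot, y to its left, z up, the work surface at z = 0. Lengths are in m, angles in rad, forces in N, time in s.
With the tool pointing down it reaches from about 0.35 to 0.975 m from the base axis. Payload 4.9 kg.
Tool frame: the origin (TCP) lies midway between the tips of the shut fingers; the grasp point (between the pads) lies 19 mm behind it; z points along the fingers, y is the line along which they close (so a half turn about z gives the same grasp; the last joint's range is limited). The gripper opens to 85 mm and grips with 20 to 120 N. Pads are 22 mm wide; open, the fingers measure 114 mm over their backs; the gripper's body (76 mm by 85 mm) begins 54 mm behind the grasp point. The pads swing forward as they close: fully open they stand 13 mm farther back than shut.
Start: joints at [-1.442, 0.053, 1.613, -0, 1.476, -0.119], TCP at [0.153, -0.606, 0.231] pointing down, gripper open.
Joint ranges: [-3.01, 3.01], [-1.01, 2.22], [0.06, 2.58], [-1.02, 4.17], [0.09, 2.62], [-3.14, 3.14]. Speed limits (rad/s): [2.57, 2.57, 3.14, 3.14, 3.14, 3.14].

INTERFACE

Orientations are given as a unit quaternion [w, x, y, z].
In Python, from plant import manip gives the robot as it stands.
- The arm moves only by the tool shift_gripper, called after "Call:" as name(argument=value, ...) on one line, values as JSON. Schema: {"type":"object","properties":{"motion":{"type":"object","properties":{"finger_gap":{"type":"array","items":{"type":"number"},"minItems":1,"maxItems":5},"tx":{"type":"array","items":{"type":"number"},"minItems":1,"maxItems":5},"ty":{"type":"array","items":{"type":"number"},"minItems":1,"maxItems":5},"tz":{"type":"array","items":{"type":"number"},"minItems":1,"maxItems":5},"rx":{"type":"array","items":{"type":"number"},"minItems":1,"maxItems":5},"ry":{"type":"array","items":{"type":"number"},"minItems":1,"maxItems":5},"rz":{"type":"array","items":{"type":"number"},"minItems":1,"maxItems":5}},"additionalProperties":false,"required":["finger_gap","tx","ty","tz","rx","ry","rz"]},"only":{"type":"string"},"quiet":{"type":"boolean"},"lines":{"type":"string"}},"required":["motion"],"additionalProperties":false}. motion is an object with one list for each field, all of the same length, 1 to 5, a row being the entries at one place: finger_gap (the opening from 0.0 (shut) to 1.0 (fully open)), tx, ty, tz (the shift in shares of the most that a row can go, 1 being 62.5 mm), rx, ry, rz (a rotation vector in units of 0.05 rad); each row shifts and turns the commanded pose from where the row before left it, along the tool's axes as they then stand; what a row does not reach is not made up. A row lasts 1/8 s, in which the tool goes at most 0.0625 m and 0.188 rad, less where a joint would pass 70% of its speed; a pose out of reach is approached as far as the arm can. The fingers move at their own pace and stop on an object; the grip force is fixed at half the most. Time passes only in rows, so rows that do not move let the fingers close. The tool returns the time, the measured TCP pose, the force, the opening and the grip force at its end. only (a regular expression) keeps the lines of the reply that match it, lines (a string "A,B") keeps lines A to B, and quiet returns only ok. Input that does not fit is refused with a message, and nothing moves.
- manip.state(): the state, without advancing time (a new reading comes with each control period).
- manip.grab_frame(name): name is "side" or "top" or "wrist"; returns the picture (480x640x3 uint8, red, green, blue); there is no depth.
- manip.camera_params(name): a dict with "intrinsics" (3x3 intrinsics, pixels), "xyz" and "orientation" of the camera in the world. Camera axes: x right, y down, z forward; pixel columns grow to the right and rows downward; lengths in m; the calibration is good to about 2 mm. The wrist camera is an equidistant fisheye: a pixel r from the principal point sees the ray r / f radians off the axis. A picture is of the moment at which its call begins: read the wrist's pose just before it. camera_params takes no time and is no camera call; for the wrist camera it gives the pose at the moment of the call.
- manip.job_done(): hands the job in; it is judged then, once.
The state is a dict: "time": time; "joint_pos": joint angles; "joint_vel": joint speeds; "joint_efforts": joint torques, N m; "tool_pos": TCP position; "tool_rot": TCP orientation; "contact_force": force on the tool from outside, world axes, zero at the start; "ft_torque": the same for the moment, N m; "gripper_width": opening from 0.0 (shut) to 1.0 (fully open); "grasp_force": force on a finger pad.
Only numpy, scipy, OpenCV 4.12 (cv2) and the standard library are available. Lean on these libraries where they do the work, as an engineer would, in place of code of your own. Each camera call takes 0.05 s, during which the arm holds its last target. There are 200 camera calls.

## Working session

There is one attempt and no reset: what is moved stays moved. The work goes in short steps, Python scripts to look and compute and a tool call to move; the robot and the scene stay as the last step left them, time stands still between calls to the robot, and variables do not carry over. Pictures are saved under pics/ and viewed, at most 13 in all, crops included, and the job is handed in when it is done.

```bash
ls; mkdir -p pics
```

Run:
```python
from plant import manip
import cv2
for n in ("top","side"):
    cv2.imwrite(f"pics/{n}0.png",manip.grab_frame(n)[:,:,::-1]); print(n,manip.camera_params(n))
print(manip.state())
```

```text
pics
plant.py
top {'intrinsics': array([[555.60032525,   0.        , 331.74250468],
       [  0.        , 555.60032525, 241.36194864],
       [  0.        ,   0.        ,   1.        ]]), 'xyz': array([ 0.26732647, -0.0474478 ,  1.65241172]), 'orientation': array([ 0.05309596, -0.69637996,  0.71284327, -0.06395498])}
side {'intrinsics': array([[576.91091134,   0.        , 316.0526771 ],
       [  0.        , 576.91091134, 239.28323663],
       [  0.        ,   0.        ,   1.        ]]), 'xyz': array([ 0.1879273 , -1.29056745,  0.70963203]), 'orientation': array([-0.52121473,  0.84298572, -0.10848915,  0.07707393])}
{'time': 0.1, 'joint_pos': array([-1.44197708e+00,  5.32732096e-02,  1.61414365e+00, -5.28250416e-06,
        1.47599573e+00, -1.18959389e-01]), 'joint_vel': array([-0.00062425, -0.00123914, -0.00480042, -0.00081878, -0.00023987,
        0.00179776]), 'joint_efforts': array([ 5.08088010e-05, -3.94907606e+01, -3.71365356e+01, -1.25985530e-04,
        3.92815928e-03, -6.06928822e-06]), 'tool_pos': array([ 0.15323346, -0.60535032,  0.23020468]), 'tool_rot': array([-9.09946126e-04,  9.92335087e-01,  1.23572840e-01, -7.11520204e-06]), 'contact_force': array([-1.14089894, -0.34639434,  0.22677726]), 'ft_torque': array([-0.00835037, -0.04964707,  0.02815501]), 'grasp_force': 0.0, 'gripper_width': 1.0009000729168256}
```
View pics/top0.png

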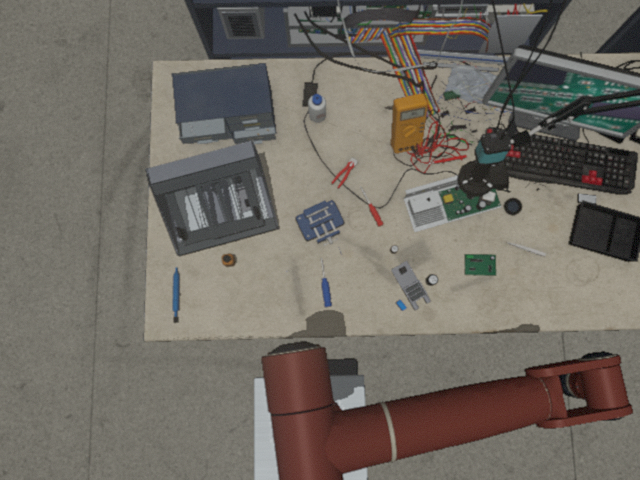

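View pics/side0.png

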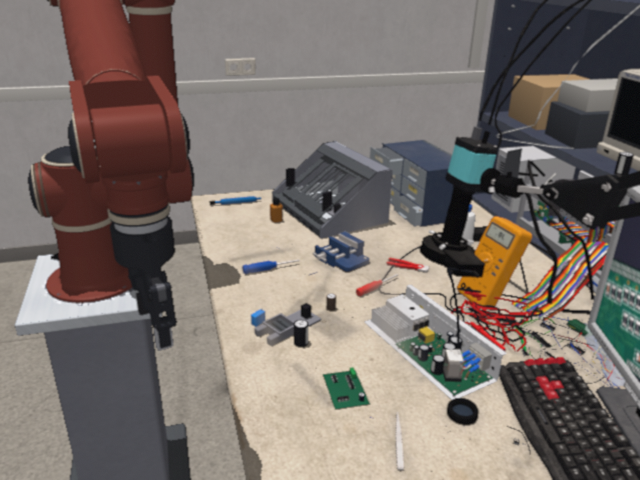

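Top view: cabinet at about (212,197) px, tray at about (410,285) with its post end up, bottle at (229,260). Next, enlarged crops.

Run:
```python
import cv2,numpy as np
a=cv2.imread("pics/top0.png")
cv2.imwrite("pics/cab.png",cv2.resize(a[136:264,140:290],None,fx=5,fy=5,interpolation=cv2.INTER_CUBIC)[:600])
b=cv2.resize(a[238:318,375:445],None,fx=5.6,fy=5.6,interpolation=cv2.INTER_CUBIC)
s=cv2.imread("pics/side0.png")
c=cv2.resize(s[135:235,265:395],None,fx=3,fy=3,interpolation=cv2.INTER_CUBIC)
o=np.zeros((448,392+390,3),np.uint8);o[:448,:392]=b;o[:300,392:]=c
cv2.imwrite("pics/tray.png",o)
```

View pics/cab.png

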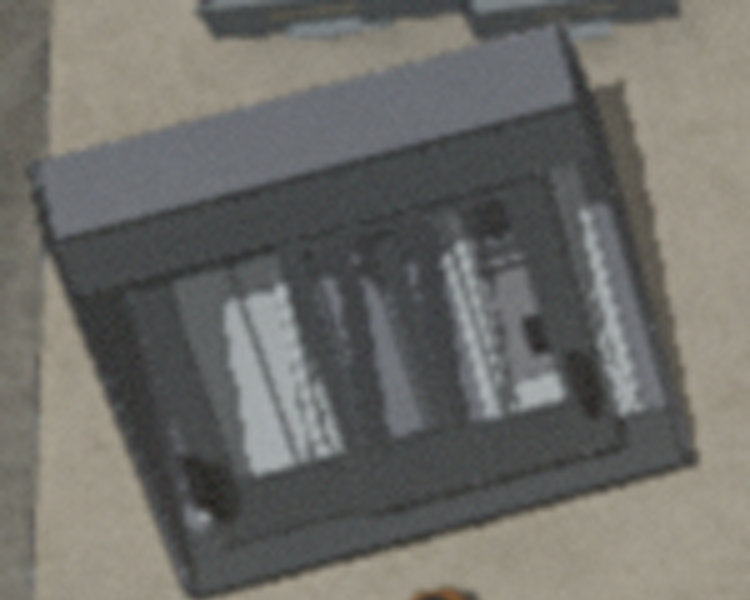

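View pics/tray.png

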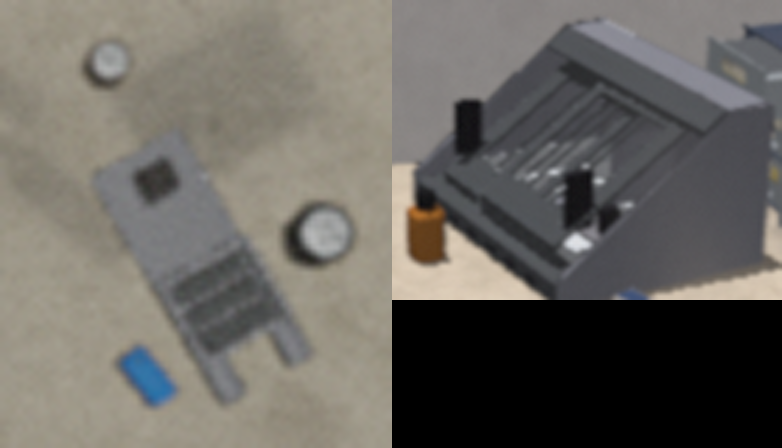

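The loose-tray bay is the left one (the right one has a black post behind its grille). The right door stands slightly ajar: its fin is inboard, at crop (585,385), and the left fin is at (210,485). Tray: post at crop (157,180), toes at lower right. Next I'll fit the poses.

Create h.py:
```python
import numpy as np
from scipy.spatial.transform import Rotation as R
from scipy.optimize import least_squares
from plant import manip
def rot(q): return R.from_quat(np.r_[q[1:],q[0]]).as_matrix()
def ray(n,uv,P=None):
    P=P or manip.camera_params(n); K=P["intrinsics"]
    v=np.linalg.inv(K)@[*uv,1.]
    if n=="wrist":
        r=np.hypot(v[0],v[1]); v=np.r_[v[:2]/max(r,1e-9)*np.sin(r),np.cos(r)]
    return P["xyz"],rot(P["orientation"])@v
def atz(n,uv,z,P=None):
    c,d=ray(n,uv,P); return c+d*(z-c[2])/d[2]
def tri(a,b):
    A=[];y=[]
    for c,d in (a,b):
        d=d/np.linalg.norm(d);M=np.eye(3)-np.outer(d,d);A.append(M);y.append(M@c)
    p,res,*_=np.linalg.lstsq(np.vstack(A),np.hstack(y),rcond=None);return p,res**.5
def fit(model,meas):
    model=np.array(model);meas=np.array(meas)[:,:2]
    f=lambda p:((model@np.array([[np.cos(p[2]),np.sin(p[2])],[-np.sin(p[2]),np.cos(p[2])]])+p[:2])-meas).ravel()
    best=min((least_squares(f,[*meas.mean(0),a]) for a in (0,1.5,3,-1.5)),key=lambda s:s.cost)
    return best.x,f(best.x).reshape(-1,2)*1e3
def to(p,xy):
    c,s=np.cos(p[2]),np.sin(p[2]);return np.array([[c,-s],[s,c]])@np.array(xy)+p[:2]
def inv(p,xy):
    c,s=np.cos(p[2]),np.sin(p[2]);return np.array([[c,s],[-s,c]])@(np.array(xy)-p[:2])
```

Run:
```python
from h import *
np.set_printoptions(precision=4,suppress=True)
C=lambda u,v:(140+u/5,136+v/5); T=lambda u,v:(375+u/5.6,238+v/5.6)
S=lambda u,v:(265+(u-392)/3,135+v/3)
t=lambda uv,z:atz("top",uv,z)
pts=[((-.137,.1545),C(193,597),.0),((-.137,-.1545),C(694,462),.0),((.018,.1545),C(58,240),.166),((.018,-.1545),C(578,102),.166),((.095,.1545),C(36,165),.166),((.095,-.1545),C(565,25),.166)]
cab,r=fit([p[0] for p in pts],[t(p[1],p[2]) for p in pts]);print("cab",cab);print(r)
pts=[((-.07,.028),T(97,176),.006),((-.07,-.028),T(180,132),.006),((.07,.028),T(230,404),.018),((.07,-.028),T(311,355),.018),((-.05,0),T(157,180),.034)]
# try both handedness: report best
for sg in (1,-1):
    tr,r=fit([(p[0][0],sg*p[0][1]) for p in pts],[t(p[1],p[2]) for p in pts]);print("tray",sg,tr,np.abs(r).max())
    if sg==1: print(r)
print("post",t(T(157,180),.034))
for n,a,b in (("L",C(208,485),S(468,101)),("R",C(583,380),S(578,172))):
    p,e=tri(ray("top",a),ray("side",b));print(n,p,e,inv(cab,p[:2]))
for n,a,z in (("brown",T(108,62),.034),("snap",T(325,232),.054),("film",T(148,376),.031),("bottle",(229.5,260),.07)):
    print(n,t(a,z),inv(cab,t(a,z)[:2]))
```

```text
cab [0.6874 0.2663 0.2461]
[[  5.8839  -0.0907]
 [  5.4804   0.2957]
 [-19.2333   2.8418]
 [-17.1789 -11.4589]
 [ 12.4377   8.2751]
 [ 12.6103   0.137 ]]
tray 1 [ 0.4037 -0.3081 -2.664 ] 49.22445354395399
[[ 25.281  -45.9199]
 [-23.0588  49.2245]
 [ 23.6796 -47.2353]
 [-26.5442  46.3226]
 [  0.6424  -2.3919]]
tray -1 [ 0.4038 -0.3081  3.621 ] 3.8907854270481823
post [ 0.4475 -0.2827  0.034 ]
L [0.56   0.345  0.1165] [0.0043] [-0.1044  0.1074]
R [0.6159 0.1353 0.1155] [0.0042] [-0.1013 -0.1096]
brown [ 0.5106 -0.2597  0.034 ] [-0.2997 -0.4671]
snap [ 0.4163 -0.3655  0.054 ] [-0.4168 -0.5467]
film [ 0.3457 -0.2738  0.031 ] [-0.463  -0.4406]
bottle [0.4841 0.2191 0.07  ] [-0.2087  0.0038]
```

Add to h.py:
```python
C=lambda u,v:(140+u/5,136+v/5); T=lambda u,v:(375+u/5.6,238+v/5.6)
S=lambda u,v:(265+(u-392)/3,135+v/3)
def rows(goal,yaw):
    """tool-axis shift to goal with tool down, tool y axis at yaw (mod pi)"""
    s=manip.state();M=rot(s["tool_rot"]);y=M[:,1]
    d=(yaw-np.arctan2(y[1],y[0])+np.pi/2)%np.pi-np.pi/2
    dp=M.T@(np.array(goal)-s["tool_pos"])
    zt=np.arctan2(-M[0,2],-M[1,2])
    print("t",s["time"],"tcp",s["tool_pos"].round(4),"shift",dp.round(4),"turn about tool z",round(-d,3),"tilt",M[:2,2].round(4),"F",s["contact_force"].round(1),"w",round(s["gripper_width"],3),"j6",s["joint_pos"].round(2))
```

Run:
```python
from h import *
np.set_printoptions(precision=4,suppress=True)
t=lambda uv,z:atz("top",uv,z)
pts=[((-.137,.1545),C(193,597),.0),((-.137,-.1545),C(694,462),.0),((.018,.1545),C(83,293),.142),((.055,.1545),C(58,240),.166),((.055,-.1545),C(578,102),.166),((.095,.1545),C(36,165),.166),((.095,-.1545),C(565,25),.166)]
cab,r=fit([p[0] for p in pts],[t(p[1],p[2]) for p in pts]);print("cab",cab);print(r)
pts=[((-.07,.028),T(180,132),.006),((-.07,-.028),T(97,176),.006),((.07,.028),T(311,355),.018),((.07,-.028),T(230,404),.018),((-.05,0),T(157,180),.034)]
tr,r=fit([p[0] for p in pts],[t(p[1],p[2]) for p in pts]);print("tray",tr);print(r);print(to(tr,(-.05,0)))
for n,a,b in (("L",C(208,485),S(468,101)),("R",C(583,380),S(578,172))):
    p,e=tri(ray("top",a),ray("side",b));print(n,p,inv(cab,p[:2]),inv(cab,t(a,.1165)[:2]))
for n,a,z in (("brown",T(108,62),.034),("snap",T(325,232),.054),("film",T(148,376),.031)):
    print(n,inv(tr,t(a,z)[:2]))
print("door ends",inv(cab,t(C(625,448),.04)[:2]),inv(cab,t(C(225,545),.04)[:2]))
rows([*to(cab,(-.16,0)),.36],cab[2]+np.pi/2)
M=rot(manip.state()["tool_rot"]);P=manip.camera_params("wrist");print(M,M.T@(P["xyz"]-manip.state()["tool_pos"]),M.T@rot(P["orientation"]),P["intrinsics"])
```

```text
cab [0.6764 0.2623 0.2423]
[[-4.6975 -3.4632]
 [-6.2236 -3.3565]
 [-5.6824  6.13  ]
 [ 6.2446  7.7843]
 [ 7.1765 -6.7962]
 [ 2.0663  4.0597]
 [ 1.1162 -4.3581]]
tray [ 0.4038 -0.3081  3.621 ]
[[ 2.674  -0.3862]
 [-0.5556  3.8908]
 [-0.6904 -3.5214]
 [-2.0359  2.342 ]
 [ 0.6078 -2.3252]]
[ 0.4481 -0.2851]
L [0.56   0.345  0.1165] [-0.0931  0.1083] [-0.0959  0.1094]
R [0.6159 0.1353 0.1155] [-0.0892 -0.1087] [-0.0922 -0.1075]
brown [-0.1171  0.0063]
snap [0.0153 0.0567]
film [ 0.0357 -0.0572]
door ends [-0.1196 -0.1168] [-0.1147  0.1232]
t 0.1 tcp [ 0.1532 -0.6054  0.2302] shift [ 0.56   -0.7139 -0.1284] turn about tool z 0.005 tilt [-0.0002  0.0018] F [-1.1 -0.3  0.2] w 1.001 j6 [-1.44  0.05  1.61 -0.    1.48 -0.12]
[[ 0.9695  0.2453 -0.0002]
 [ 0.2453 -0.9695  0.0018]
 [ 0.0002 -0.0018 -1.    ]] [ 0.0842 -0.0002 -0.1415] [[ 0.0006 -0.945  -0.3269]
 [ 1.      0.0009 -0.0007]
 [ 0.001  -0.3269  0.945 ]] [[371.6483   0.     317.5346]
 [  0.     371.6483 240.2978]
 [  0.       0.       1.    ]]
```

The rows are not in the units I measure in: shifts go in shares of 62.5 mm and turns go in units of 0.05 rad. I convert before sending: -0.045 m is -0.72, 0.045 m is 0.72.

Call:
shift_gripper(motion={"finger_gap": [1,1,1,1,1],"tx": [0.8,0.8,0.72,0.72,0.64],"ty": [-0.48,-0.48,-0.64,-0.64,-0.72],"tz": [-0.192,-0.192,-0.192,-0.192,-0.192],"rx": [0,0,0,0,0],"ry": [0,0,0,0,0],"rz": [0,0,0,0,0]})

```text
time: 0.72
tool_pos: [0.3316, -0.3682, 0.2911]
tool_rot: [-0.0, 0.992, 0.124, -0.0]
contact_force: [0.6, 0.1, 0.4]
gripper_width: 1.0
grasp_force: 0.0
```

Call:
shift_gripper(motion={"finger_gap": [1,1,1,1,1],"tx": [0.64,0.64,0.64,0.64,0.56],"ty": [-0.72,-0.72,-0.72,-0.72,-0.8],"tz": [-0.192,-0.192,-0.192,-0.192,-0.16],"rx": [0,0,0,0,0],"ry": [0,0,0,0,0],"rz": [0,0,0,0,0]})

```text
time: 1.35
tool_pos: [0.464, -0.0974, 0.3493]
tool_rot: [-0.0, 0.992, 0.123, 0.0]
contact_force: [1.3, 0.2, -0.7]
gripper_width: 1.001
grasp_force: 0.0
```

Call:
shift_gripper(motion={"finger_gap": [1,1,1,1,1],"tx": [0.56,0.48,0.48,0.48,0.32],"ty": [-0.8,-0.8,-0.8,-0.8,-0.8],"tz": [-0.16,0,0,0,0],"rx": [0,0,0,0,0],"ry": [0,0,0,0,0],"rz": [0,0,0,0,0]})

```text
time: 1.98
tool_pos: [0.5429, 0.1806, 0.3584]
tool_rot: [0.0, 0.992, 0.124, -0.001]
contact_force: [0.5, -0.2, -0.2]
gripper_width: 1.003
grasp_force: 0.0
```

Call:
shift_gripper(motion={"finger_gap": [1,1,1],"tx": [0,0,0],"ty": [-0.8,0,0],"tz": [0,0,0],"rx": [0,0,0],"ry": [0,0,0],"rz": [0,0,0]})

```text
time: 2.35
tool_pos: [0.5304, 0.2267, 0.3589]
tool_rot: [0.0, 0.992, 0.124, -0.0]
contact_force: [-0.6, -0.6, -0.4]
gripper_width: 1.003
grasp_force: 0.0
```

Run:
```python
from h import *
import cv2,json
cab=np.array([.6764,.2623,.2423])
P=manip.camera_params("wrist");im=manip.grab_frame("wrist")
cv2.imwrite("pics/w1.png",im[:,:,::-1]);json.dump({k:np.array(v).tolist() for k,v in P.items()},open("w1.json","w"))
rows([*to(cab,(-.16,0)),.36],cab[2]+np.pi/2)
```

```text
t 2.4 tcp [0.5306 0.2262 0.359 ] shift [-0.0098 -0.0001 -0.001 ] turn about tool z 0.005 tilt [-0.0003 -0.0006] F [-0.3 -0.1  0.7] w 1.0 j6 [ 0.27 -0.11  1.56 -0.    1.69  1.6 ]
```

View pics/w1.png

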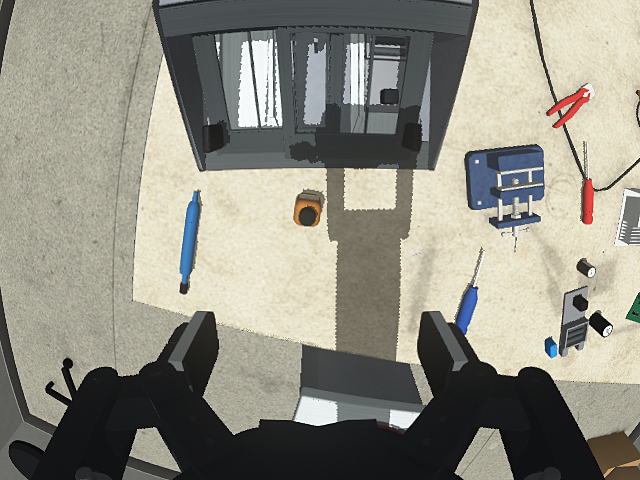

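Wrist view: sill front corners at about (203,170) and (434,168), fins at about (213,137) and (412,137), bottle at (308,213). I'll enlarge the cabinet.

Run:
```python
import cv2
a=cv2.imread("pics/w1.png")
cv2.imwrite("pics/w1c.png",cv2.resize(a[0:240,155:475],None,fx=2.5,fy=2.5,interpolation=cv2.INTER_CUBIC))
```

```text
(no output)
```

View pics/w1c.png

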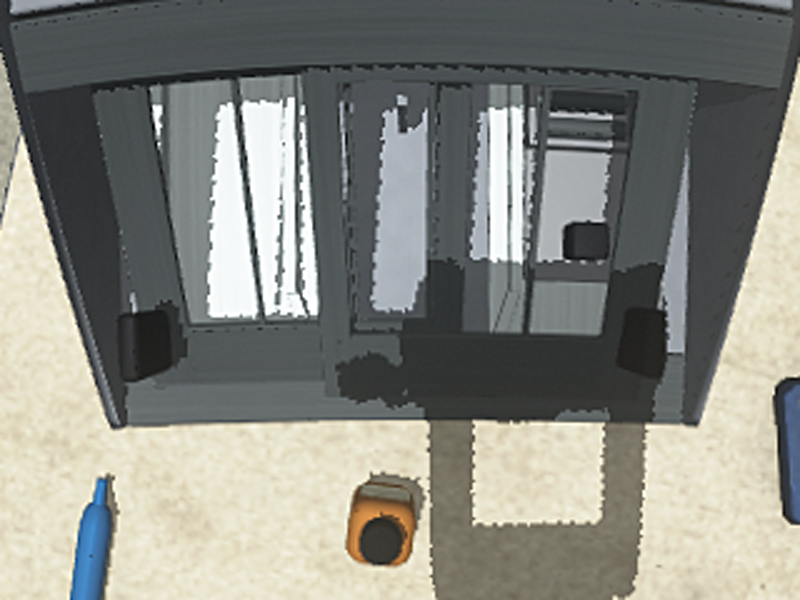

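Run:
```python
from h import *
import json
np.set_printoptions(precision=4,suppress=True)
P={k:np.array(v) for k,v in json.load(open("w1.json")).items()}
W=lambda u,v:(155+u/2.5,v/2.5)
w=lambda uv,z:atz("wrist",uv,z,P)
for z in (.025,.035): print("sill",w(W(116,424),z),w(W(695,424),z),np.linalg.norm(w(W(116,424),z)-w(W(695,424),z)))
l,r=w(W(116,424),.03),w(W(695,424),.03);d=l-r;yaw=np.arctan2(-d[0],d[1]);m=(l+r)/2
cab=np.r_[m[:2]+.137*np.array([np.cos(yaw),np.sin(yaw)]),yaw];print("cab",cab)
print("track x",inv(cab,w(W(400,67),.142)[:2]),inv(cab,w(W(100,83),.142)[:2]),inv(cab,w(W(700,83),.142)[:2]))
for n,a,b,c in (("L",C(208,485),S(468,101),W(133,346)),("R",C(583,380),S(578,172),W(651,342))):
    ws=ray("wrist",c,P)
    for q in (ray("top",a),ray("side",b)):
        p,e=tri(ws,q);print(n,p,e,inv(cab,p[:2]))
    for z in (.105,.1165): print("  z",z,inv(cab,w(c,z)[:2]))
print("bottle",w(W(381,541),.07),inv(cab,w(W(381,541),.07)[:2]), inv(cab,w(W(381,500),.0)[:2]))
print("fixed post",inv(cab,w(W(588,241),.062)[:2]))
print("door R edge",inv(cab,w(W(692,350),.05)[:2]))
```

```text
sill [0.5106 0.381  0.025 ] [0.5861 0.0834 0.025 ] 0.3070329634871654
sill [0.5127 0.3782 0.035 ] [0.5866 0.0869 0.035 ] 0.30057373491244793
cab [0.6818 0.2661 0.2485]
track x [0.0159 0.0019] [0.0168 0.1187] [ 0.0162 -0.1144]
L [0.5617 0.3558 0.0944] [0.0064] [-0.0943  0.1165]
L [0.5648 0.355  0.1133] [0.0008] [-0.0915  0.115 ]
  z 0.105 [-0.0925  0.1178]
  z 0.1165 [-0.0919  0.1144]
R [0.6188 0.1382 0.0927] [0.0011] [-0.0925 -0.1084]
R [0.6201 0.1429 0.1127] [0.0015] [-0.0901 -0.1042]
  z 0.105 [-0.0914 -0.1057]
  z 0.1165 [-0.0908 -0.1027]
bottle [0.4939 0.2304 0.07  ] [-0.1909  0.0117] [-0.1868  0.0135]
fixed post [-0.0465 -0.0852]
door R edge [-0.0969 -0.1418]
```

```bash
echo 'CAB=np.array([.6818,.2661,.2485])' >> h.py
```

Run:
```python
from h import *
rows([*to(CAB,(-.0918,.1155)),.091],CAB[2]+np.pi/2)
```

```text
t 2.4 tcp [0.5306 0.2262 0.359 ] shift [ 0.0645 -0.1172  0.2679] turn about tool z -0.002 tilt [-0.0003 -0.0006] F [-0.3 -0.1  0.7] w 1.0 j6 [ 0.27 -0.11  1.56 -0.    1.69  1.6 ]
```

Call:
shift_gripper(motion={"finger_gap": [0.6,0.6,0.6,0.6,0.6],"tx": [0.352,0.352,0.336,0,0],"ty": [-0.624,-0.624,-0.624,0,0],"tz": [0.56,0.56,0.56,0.8,0.8],"rx": [0,0,0,0,0],"ry": [0,0,0,0,0],"rz": [0,0,0,0,0]})

```text
time: 3.02
tool_pos: [0.5657, 0.3554, 0.153]
tool_rot: [0.0, 0.992, 0.123, 0.0]
contact_force: [0.4, 0.2, 0.4]
gripper_width: 0.604
grasp_force: 0.0
```

Call:
shift_gripper(motion={"finger_gap": [0.6,0.6,0.6,0,0],"tx": [0,0,0,0,0],"ty": [0,0,0,0,0],"tz": [0.512,0.48,0,0,0],"rx": [0,0,0,0,0],"ry": [0,0,0,0,0],"rz": [0,0,0,0,0]})

```text
time: 3.65
tool_pos: [0.5664, 0.3567, 0.0948]
tool_rot: [-0.001, 0.992, 0.123, 0.002]
contact_force: [0.1, -0.9, -0.4]
gripper_width: 0.182
grasp_force: 0.0
```

Call:
shift_gripper(motion={"finger_gap": [0,0],"tx": [0,0],"ty": [0,0],"tz": [0,0],"rx": [0,0],"ry": [0,0],"rz": [0,0]})

```text
time: 3.9
tool_pos: [0.5662, 0.3569, 0.0949]
tool_rot: [-0.0, 0.992, 0.124, 0.002]
contact_force: [-0.7, -0.5, 7.0]
gripper_width: 0.1
grasp_force: 60.5
```

Run:
```python
from h import *
rows([*to(CAB,(-.0918,.1155)),.091],CAB[2]+np.pi/2)
```

```text
t 3.9 tcp [0.5662 0.3569 0.0949] shift [-0.0021  0.001   0.0038] turn about tool z -0.0 tilt [0.0036 0.0012] F [-0.7 -0.5  7. ] w 0.1 j6 [ 0.45  0.26  1.61 -0.    1.26  1.77]
```

Scaled: -0.003 m is -0.048, 0.025 m is 0.4.

Call:
shift_gripper(motion={"finger_gap": [0,0,0,0,0],"tx": [0,0,0,0,0],"ty": [0.24,0.4,0.4,0.4,0.32],"tz": [-0.048,0,0,0,0],"rx": [0,0,0,0,0],"ry": [0,0,0,0,0],"rz": [0,0,0,0,0]})

```text
time: 4.53
tool_pos: [0.59, 0.2629, 0.0954]
tool_rot: [-0.017, 0.992, 0.122, 0.001]
contact_force: [-9.2, 77.9, -10.7]
gripper_width: 0.096
grasp_force: 64.5
```

Call:
shift_gripper(motion={"finger_gap": [0,0,0],"tx": [0,0,0],"ty": [0.128,0,0],"tz": [0,0,0],"rx": [0,0,0],"ry": [0,0,0],"rz": [0,0,0]})

```text
time: 4.9
tool_pos: [0.59, 0.2632, 0.0954]
tool_rot: [-0.021, 0.992, 0.125, 0.002]
contact_force: [-2.5, 67.0, -9.7]
gripper_width: 0.102
grasp_force: 64.8
```

Run:
```python
from h import *
rows([*to(CAB,(-.0918,0)),.091],CAB[2]+np.pi/2)
print(inv(CAB,manip.state()["tool_pos"][:2]))
```

```text
t 4.9 tcp [0.59   0.2632 0.0954] shift [-0.0022  0.0199  0.0036] turn about tool z 0.002 tilt [-0.0017  0.0413] F [-2.5 67.  -9.7] w 0.102 j6 [0.29 0.21 1.68 0.04 1.24 1.59]
[-0.08971625  0.01973017]
```

Blocked hard at 97 mm of travel. The left door probably started about 18 mm ajar, so this should be its stop. I'll relieve the force, release and look.

Call:
shift_gripper(motion={"finger_gap": [0,0,0.4,0.4,0.4],"tx": [0,0,0,0,0],"ty": [-0.288,0,0,0,0],"tz": [0,0,0,0,-0.48],"rx": [0,0,0,0,0],"ry": [0,0,0,0,0],"rz": [0,0,0,0,0]})

```text
time: 5.52
tool_pos: [0.5871, 0.258, 0.1222]
tool_rot: [0.001, 0.992, 0.123, -0.003]
contact_force: [0.7, -0.2, 0.8]
gripper_width: 0.394
grasp_force: 0.0
```

Call:
shift_gripper(motion={"finger_gap": [0.6,1,1,1,1],"tx": [-0.32,-0.32,-0.32,0,0],"ty": [0,0,0,0,0],"tz": [-0.96,-0.88,-0.88,0,0],"rx": [0,0,0,0,0],"ry": [0,0,0,0,0],"rz": [0,0,0,0,0]})

```text
time: 6.15
tool_pos: [0.5314, 0.2443, 0.2945]
tool_rot: [0.0, 0.992, 0.123, 0.0]
contact_force: [-0.3, 0.3, -0.2]
gripper_width: 1.002
grasp_force: 0.0
```

Run:
```python
from h import *
import cv2,json
P=manip.camera_params("wrist");im=manip.grab_frame("wrist")
json.dump({k:np.array(v).tolist() for k,v in P.items()},open("w2.json","w"))
cv2.imwrite("pics/w2.png",cv2.resize(im[:300,120:520,::-1],None,fx=2,fy=2,interpolation=cv2.INTER_CUBIC))
rows([0,0,0],0)
```

```text
t 6.2 tcp [0.531  0.2442 0.293 ] shift [-0.5739  0.1068  0.2945] turn about tool z -1.324 tilt [-0.0023 -0.0009] F [-0.  -0.4 -0.7] w 1.001 j6 [ 0.3  -0.07  1.63 -0.    1.58  1.63]
```

View pics/w2.png

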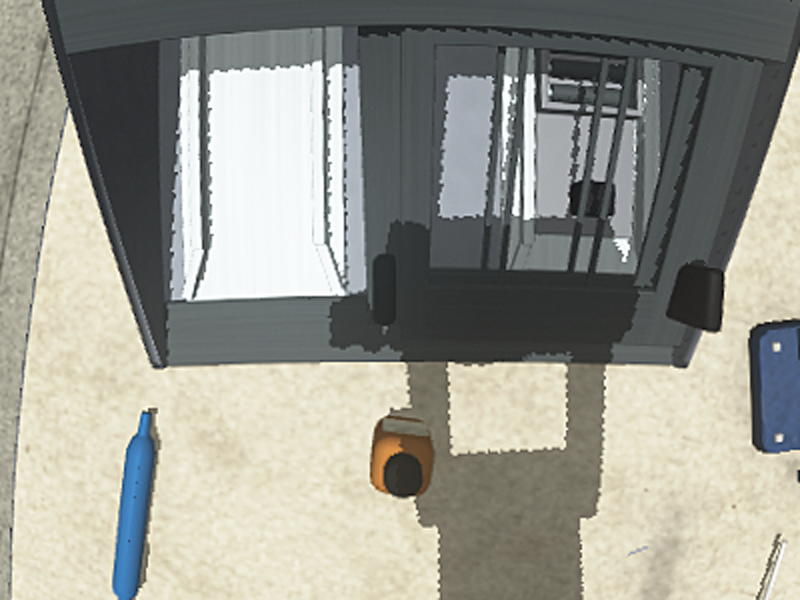

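The left bay is fully open with its rails visible (straight left edge about x=208, right edge about x=317, mouth row about 297), and the right door is shut with its fin at about (705,297). The bay pose can be refined from the rails.

Run:
```python
from h import *
import json
np.set_printoptions(precision=4,suppress=True)
P={k:np.array(v) for k,v in json.load(open("w2.json")).items()}
w=lambda u,v,z:inv(CAB,atz("wrist",(120+u/2,v/2),z,P)[:2])
for a in ((209,240,.028),(208,160,.028),(206,90,.028),(317,240,.044),(319,160,.044),(323,90,.044),(190,299,.028),(345,296,.028),(210,245,.028),(317,243,.044)): print(a,w(*a))
print("sill",w(160,366,.03),w(686,365,.03),w(400,362,.025))
print("Lfin",w(384,288,.1145),"Rfin",w(713,298,.1145),"fixed post",w(592,198,.062))
print("bottle",w(404,475,.07))
s=manip.state()
TR=np.array([.4038,-.3081,-2.6622])
rows([.4481,-.2851,.3],TR[2])
```

```text
(209, 240, 0.028) [-0.0679  0.1187]
(208, 160, 0.028) [-0.0229  0.1183]
(206, 90, 0.028) [0.0173 0.1193]
(317, 240, 0.044) [-0.0701  0.0568]
(319, 160, 0.044) [-0.0277  0.0554]
(323, 90, 0.044) [0.0101 0.0533]
(190, 299, 0.028) [-0.1006  0.131 ]
(345, 296, 0.028) [-0.1014  0.0436]
(210, 245, 0.028) [-0.0707  0.1182]
(317, 243, 0.044) [-0.0717  0.0569]
sill [-0.138   0.1506] [-0.1364 -0.1528] [-0.139   0.0136]
Lfin [-0.0908  0.021 ] Rfin [-0.0901 -0.1289] fixed post [-0.0461 -0.0828]
bottle [-0.1905  0.0117]
t 6.2 tcp [0.531  0.2442 0.293 ] shift [-0.2099  0.493  -0.0063] turn about tool z 1.339 tilt [-0.0023 -0.0009] F [-0.  -0.4 -0.7] w 1.001 j6 [ 0.3  -0.07  1.63 -0.    1.58  1.63]
```

Call:
shift_gripper(motion={"finger_gap": [1,1,1,1,1],"tx": [-0.4912,-0.4912,-0.4912,-0.4912,-0.4912],"ty": [0.8256,0.8256,0.8256,0.8256,0.8256],"tz": [0,0,0,0,0],"rx": [0,0,0,0,0],"ry": [0,0,0,0,0],"rz": [0,0,0,0,0]})

```text
time: 6.82
tool_pos: [0.4445, -0.0446, 0.2921]
tool_rot: [-0.001, 0.992, 0.124, -0.002]
contact_force: [0.1, -0.4, -0.5]
gripper_width: 1.001
grasp_force: 0.0
```

Call:
shift_gripper(motion={"finger_gap": [1,1,1,1,1],"tx": [-0.4912,-0.4912,-0.4912,-0.4912,-0.4912],"ty": [0.8256,0.8256,0.8256,0.8256,0.8256],"tz": [0,0,0,0,0],"rx": [0,0,0,0,0],"ry": [0,0,0,0,0],"rz": [0,0,0,0,0]})

```text
time: 7.45
tool_pos: [0.3589, -0.3322, 0.2921]
tool_rot: [-0.002, 0.992, 0.123, -0.001]
contact_force: [1.1, 0.9, -0.3]
gripper_width: 0.996
grasp_force: 0.0
```

Call:
shift_gripper(motion={"finger_gap": [1,1,1,1],"tx": [0,0,0,0],"ty": [0,0,0,0],"tz": [0,0,0,0],"rx": [0,0,0,0],"ry": [0,0,0,0],"rz": [-2.32,-2.32,0,0]})

```text
time: 7.95
tool_pos: [0.3601, -0.3304, 0.2933]
tool_rot: [-0.001, 0.972, 0.237, -0.001]
contact_force: [-0.6, 0.3, -0.0]
gripper_width: 1.003
grasp_force: 0.0
```

Run:
```python
from h import *
import cv2,json
P=manip.camera_params("wrist");im=manip.grab_frame("wrist")
json.dump({k:np.array(v).tolist() for k,v in P.items()},open("w3.json","w"))
cv2.imwrite("pics/w3f.png",im[:,:,::-1])
K=P["intrinsics"];v=rot(P["orientation"]).T@(np.array([.43,-.29,.02])-P["xyz"]);th=np.arctan2(np.hypot(*v[:2]),v[2]);uv=K[:2,2]+K[0,0]*th*v[:2]/np.hypot(*v[:2])
u,w=int(uv[0]),int(uv[1]);u0=min(max(u-130,0),640-260);v0=min(max(w-97,0),480-195);print(uv,u0,v0)
cv2.imwrite("pics/w3.png",cv2.resize(im[v0:v0+195,u0:u0+260,::-1],None,fx=3,fy=3,interpolation=cv2.INTER_CUBIC))
rows([.4481,-.2851,.3],-2.6622+np.pi/2)
```

```text
[315.2492657  119.77264278] 185 22
t 8.0 tcp [ 0.3603 -0.3304  0.2937] shift [ 0.0988  0.0002 -0.0064] turn about tool z -0.001 tilt [-0.001   0.0012] F [-0.6 -0.6  0.5] w 1.001 j6 [-0.89 -0.31  1.84 -0.    1.61  0.2 ]
```

View pics/w3.png

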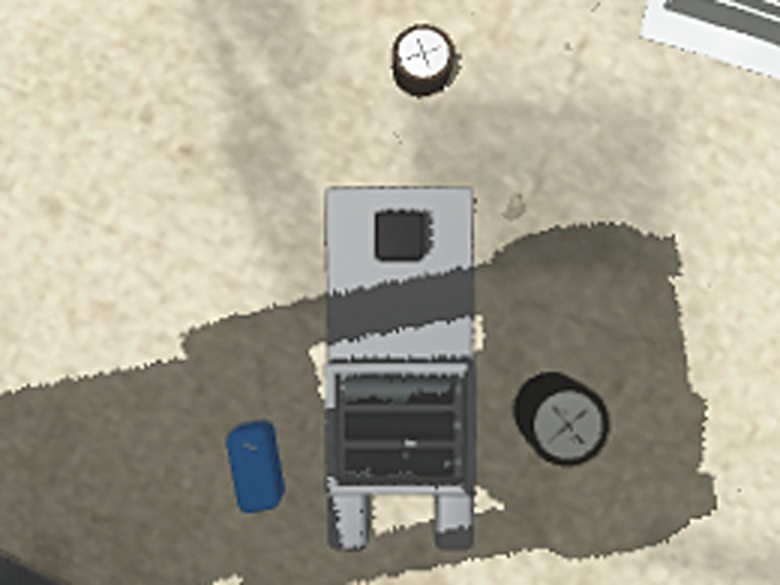

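Tray square to the image: deck corners at (327,187) and (474,187), post top at about (401,236), toe ends at about (349,548) and (455,548).

Run:
```python
from h import *
import json
np.set_printoptions(precision=4,suppress=True)
P={k:np.array(v) for k,v in json.load(open("w3.json")).items()}
w=lambda u,v,z:atz("wrist",(185+u/3,22+v/3),z,P)[:2]
pts=[((-.07,.028),w(474,187,.006)),((-.07,-.028),w(327,187,.006)),((.07,.028),w(474,549,.012)),((.07,-.028),w(328,549,.012)),((-.05,0),w(400,236,.034))]
tr,r=fit([p[0] for p in pts],[p[1] for p in pts]);print("tray",tr,tr[2]-2*np.pi);print(r);p=to(tr,(-.05,0));print(p)
for n,a in (("brown",(423,53,.034)),("snap",(569,426,.054)),("film",(251,445,.031))): print(n,inv(tr,w(*a)))
rows([*p,.012],tr[2]+np.pi/2)
```

```text
tray [ 0.406  -0.3066 -2.6608] -8.943944881294536
[[ 0.1312 -0.3443]
 [-0.3282  0.3516]
 [-0.2576  0.4407]
 [ 0.1376 -0.4467]
 [ 0.317  -0.0013]]
[ 0.4503 -0.2835]
brown [-0.1167  0.008 ]
snap [0.0158 0.058 ]
film [ 0.0257 -0.0548]
t 8.0 tcp [ 0.3603 -0.3304  0.2937] shift [0.1017 0.0002 0.2816] turn about tool z -0.002 tilt [-0.001   0.0012] F [-0.6 -0.6  0.5] w 1.001 j6 [-0.89 -0.31  1.84 -0.    1.61  0.2 ]
```

Scaled: 0.06 m is 0.96, 0.051 m is 0.816.

Call:
shift_gripper(motion={"finger_gap": [0.5,0.5,0.5,0.5,0.5],"tx": [0.816,0.8112,0,0,0],"ty": [0,0,0,0,0],"tz": [0.48,0.48,0.96,0.96,0.8],"rx": [0,0,0,0,0],"ry": [0,0,0,0,0],"rz": [0,0,0,0,0]})

```text
time: 8.62
tool_pos: [0.4501, -0.2826, 0.062]
tool_rot: [-0.001, 0.971, 0.238, -0.0]
contact_force: [-0.1, 0.2, 0.7]
gripper_width: 0.496
grasp_force: 0.0
```

Call:
shift_gripper(motion={"finger_gap": [0.5,0.5,0.5,0.5],"tx": [0,0,0,0],"ty": [0,0,0,0],"tz": [0.56,0.2816,0,0],"rx": [0,0,0,0],"ry": [0,0,0,0],"rz": [0,0,0,0]})

```text
time: 9.12
tool_pos: [0.4518, -0.2847, 0.0139]
tool_rot: [0.001, 0.971, 0.238, 0.001]
contact_force: [-0.1, -0.2, 0.1]
gripper_width: 0.497
grasp_force: 0.0
```

Run:
```python
from h import *
rows([.4503,-.2835,.012],-2.6608+np.pi/2)
```

```text
t 9.125 tcp [ 0.4518 -0.2847  0.0139] shift [-0.0008 -0.0018  0.0019] turn about tool z -0.001 tilt [ 0.0025 -0.0021] F [-0.1 -0.2  0.1] w 0.497 j6 [-0.7   0.08  1.98  0.    1.08  0.39]
```

The rows are not in the units I measure in: shifts go in shares of 62.5 mm and turns go in units of 0.05 rad. I convert before sending: -0.03 m is -0.48, 0.001 m is 0.016.

Call:
shift_gripper(motion={"finger_gap": [0,0,0,0,0],"tx": [0,0,0,0,0],"ty": [0.016,0,0,0,0],"tz": [0,0,0,0,-0.48],"rx": [0,0,0,0,0],"ry": [0,0,0,0,0],"rz": [0,0,0,0,0]})

```text
time: 9.75
tool_pos: [0.4492, -0.2832, 0.0401]
tool_rot: [-0.002, 0.971, 0.238, -0.002]
contact_force: [-0.9, 0.1, -0.7]
gripper_width: 0.193
grasp_force: 58.9
```

Call:
shift_gripper(motion={"finger_gap": [0,0,0,0,0],"tx": [0,0,0,0,0],"ty": [0,0,0,0,0],"tz": [-0.96,-0.96,-0.96,0,0],"rx": [0,0,0,0,0],"ry": [0,0,0,0,0],"rz": [0,0,-3.64,-3.64,-3.64]})

```text
time: 10.38
tool_pos: [0.4512, -0.2847, 0.2231]
tool_rot: [0.001, 0.87, 0.493, 0.0]
contact_force: [-0.1, 0.6, -1.5]
gripper_width: 0.195
grasp_force: 59.0
```

Call:
shift_gripper(motion={"finger_gap": [0,0,0,0,0],"tx": [0,0,0,0,0],"ty": [0,0,0,0,0],"tz": [0,0,0,0,0],"rx": [0,0,0,0,0],"ry": [0,0,0,0,0],"rz": [-3.64,-3.64,-3.64,-3.64,-3.64]})

```text
time: 11.0
tool_pos: [0.4506, -0.2843, 0.2214]
tool_rot: [-0.001, 0.565, 0.825, 0.0]
contact_force: [0.2, 0.3, -0.7]
gripper_width: 0.194
grasp_force: 59.1
```

Call:
shift_gripper(motion={"finger_gap": [0,0,0,0,0],"tx": [0,0,0,0,0],"ty": [0,0,0,0,0],"tz": [0,0,0,0,0],"rx": [0,0,0,0,0],"ry": [0,0,0,0,0],"rz": [-3.64,-3.64,-3.64,-3.64,-3.64]})

```text
time: 11.62
tool_pos: [0.4506, -0.2843, 0.2214]
tool_rot: [-0.001, 0.144, 0.99, 0.0]
contact_force: [0.8, -0.2, -1.0]
gripper_width: 0.192
grasp_force: 59.1
```

Call:
shift_gripper(motion={"finger_gap": [0,0,0,0,0],"tx": [0,0,0,0,0],"ty": [0,0,0,0,0],"tz": [0,0,0,0,0],"rx": [0,0,0,0,0],"ry": [0,0,0,0,0],"rz": [-3.64,-3.64,-3.64,0,0]})

```text
time: 12.25
tool_pos: [0.4508, -0.2845, 0.2217]
tool_rot: [-0.0, -0.124, 0.992, 0.0]
contact_force: [-0.1, 0.4, -0.6]
gripper_width: 0.193
grasp_force: 59.0
```

Run:
```python
from h import *
rows([*to(CAB,(-.21,.0875)),.2],CAB[2]+np.pi/2)
```

```text
t 12.25 tcp [ 0.4508 -0.2845  0.2217] shift [-0.1488  0.5645  0.0219] turn about tool z -0.001 tilt [-0.0004  0.0003] F [-0.1  0.4 -0.6] w 0.193 j6 [-0.7  -0.16  1.84 -0.    1.47 -2.52]
```

Call:
shift_gripper(motion={"finger_gap": [0,0,0,0,0],"tx": [-0.2384,-0.2384,-0.2384,-0.2384,-0.2384],"ty": [0.904,0.904,0.904,0.904,0.904],"tz": [0,0,0,0,0],"rx": [0,0,0,0,0],"ry": [0,0,0,0,0],"rz": [0,0,0,0,0]})

```text
time: 12.88
tool_pos: [0.453, 0.0093, 0.2222]
tool_rot: [0.0, -0.124, 0.992, -0.0]
contact_force: [0.6, -0.5, -1.0]
gripper_width: 0.192
grasp_force: 59.2
```

Call:
shift_gripper(motion={"finger_gap": [0,0,0,0,0],"tx": [-0.2384,-0.2384,-0.2384,-0.2384,-0.2352],"ty": [0.904,0.904,0.904,0.904,0.896],"tz": [0,0,0,0,0],"rx": [0,0,0,0,0],"ry": [0,0,0,0,0],"rz": [0,0,0,0,0]})

```text
time: 13.5
tool_pos: [0.4551, 0.3012, 0.2221]
tool_rot: [0.0, -0.124, 0.992, -0.0]
contact_force: [1.3, -0.4, -0.4]
gripper_width: 0.197
grasp_force: 59.2
```

Call:
shift_gripper(motion={"finger_gap": [0,0,0,0],"tx": [0,0,0,0],"ty": [0,0,0,0],"tz": [0.8,0.64,0,0],"rx": [0,0,0,0],"ry": [0,0,0,0],"rz": [0,0,0,0]})

```text
time: 14.0
tool_pos: [0.4564, 0.2994, 0.1338]
tool_rot: [0.001, -0.124, 0.992, 0.0]
contact_force: [0.2, 0.4, -0.9]
gripper_width: 0.191
grasp_force: 59.3
```

Run:
```python
from h import *
import cv2,json
P=manip.camera_params("wrist");im=manip.grab_frame("wrist")
json.dump({k:np.array(v).tolist() for k,v in P.items()},open("w4.json","w"))
cv2.imwrite("pics/w4.png",im[:,:,::-1])
cv2.imwrite("pics/s4.png",manip.grab_frame("side")[:,:,::-1])
a=cv2.resize(im[:,:,::-1],(480,360));b=cv2.imread("pics/s4.png")[120:270,230:430]
o=np.zeros((360,800,3),np.uint8);o[:,:480]=a;o[:240,480:]=cv2.resize(b,(320,240));cv2.imwrite("pics/m4.png",o)
rows([*to(CAB,(-.21,.0875)),.05],CAB[2]+np.pi/2)
```

```text
t 14.1 tcp [0.4571 0.2997 0.1349] shift [ 0.0009 -0.0004  0.0849] turn about tool z 0.001 tilt [0.0042 0.002 ] F [-0.2 -0.2 -0.9] w 0.196 j6 [ 0.44 -0.06  1.89  0.    1.31 -1.38]
```

View pics/m4.png

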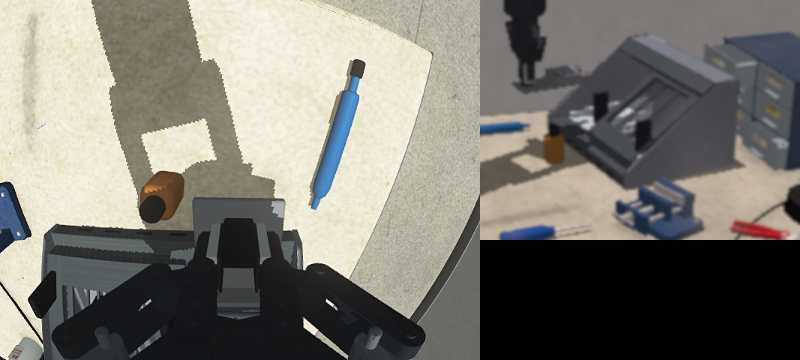

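Scaled: 0.04 m is 0.64, 0.03 m is 0.48.

Call:
shift_gripper(motion={"finger_gap": [0,0,0,0,0],"tx": [0,0,0,0,0],"ty": [0,0,0,0,0],"tz": [0.64,0.48,0.288,0,0],"rx": [0,0,0,0,0],"ry": [0,0,0,0,0],"rz": [0,0,0,0,0]})

```text
time: 14.72
tool_pos: [0.4568, 0.2997, 0.0459]
tool_rot: [0.001, -0.125, 0.992, 0.0]
contact_force: [0.8, -0.1, -0.3]
gripper_width: 0.198
grasp_force: 59.3
```

Run:
```python
from h import *
rows([*to(CAB,(-.21,.0875)),.045],CAB[2]+np.pi/2)
```

```text
t 14.725 tcp [0.4568 0.2997 0.0459] shift [ 0.0002 -0.0004  0.0009] turn about tool z 0.002 tilt [0.0028 0.0013] F [ 0.8 -0.1 -0.3] w 0.198 j6 [ 0.44  0.06  1.94  0.    1.14 -1.38]
```

Scaled: -0.02 m is -0.32, -0.015 m is -0.24.

Call:
shift_gripper(motion={"finger_gap": [0,0,0,0],"tx": [-0.32,-0.32,-0.24,0],"ty": [0,0,0,0],"tz": [0,0,0,0.016],"rx": [0,0,0,0],"ry": [0,0,0,0],"rz": [0,0,0,0]})

```text
time: 15.22
tool_pos: [0.5105, 0.3136, 0.0445]
tool_rot: [0.002, -0.125, 0.992, 0.001]
contact_force: [0.7, 0.8, -0.9]
gripper_width: 0.197
grasp_force: 59.3
```

Call:
shift_gripper(motion={"finger_gap": [0,0,0,0],"tx": [-0.32,-0.32,-0.16,0],"ty": [0,0,0,0],"tz": [0,0,0,0],"rx": [0,0,0,0],"ry": [0,0,0,0],"rz": [0,0,0,0]})

```text
time: 15.72
tool_pos: [0.5574, 0.3254, 0.0431]
tool_rot: [0.0, -0.125, 0.992, 0.0]
contact_force: [-0.8, 2.0, -2.1]
gripper_width: 0.192
grasp_force: 59.2
```

Run:
```python
from h import *
rows([*to(CAB,(-.044,.0875)),.043],CAB[2]+np.pi/2)
print(inv(CAB,manip.state()["tool_pos"][:2]),manip.state()["ft_torque"])
```

```text
t 15.725 tcp [0.5574 0.3254 0.0431] shift [-0.062  -0.0007  0.0002] turn about tool z 0.002 tilt [0.0007 0.0005] F [-0.8  2.  -2.1] w 0.192 j6 [ 0.41  0.28  1.69  0.    1.17 -1.41]
[-0.1059927   0.08809316] [ 0.42341127 -0.04010795  0.27781713]
```

Scaled: -0.02 m is -0.32, -0.012 m is -0.192.

Call:
shift_gripper(motion={"finger_gap": [0,0,0,0,0],"tx": [-0.32,-0.32,-0.192,-0.064,0],"ty": [0,0,0,0,0],"tz": [0,0,0,0,0],"rx": [0,0,0,0,0],"ry": [0,0,0,0,0],"rz": [0,0,0,0,0]})

```text
time: 16.35
tool_pos: [0.6114, 0.3391, 0.0429]
tool_rot: [0.0, -0.125, 0.992, 0.0]
contact_force: [0.7, 2.4, -1.6]
gripper_width: 0.197
grasp_force: 59.1
```

Run:
```python
from h import *
rows([*to(CAB,(-.044,.0875)),.043],CAB[2]+np.pi/2)
print(inv(CAB,manip.state()["tool_pos"][:2]),manip.state()["ft_torque"])
```

```text
t 16.35 tcp [0.6114 0.3391 0.0429] shift [-0.0063 -0.0006 -0.0001] turn about tool z 0.002 tilt [0.0005 0.0002] F [ 0.7  2.4 -1.6] w 0.197 j6 [ 0.4   0.39  1.55  0.    1.2  -1.42]
[-0.05031766  0.08810922] [0.51539377 0.09913648 0.39278534]
```

Push on until it meets the stop.

Call:
shift_gripper(motion={"finger_gap": [0,0,0,0],"tx": [-0.064,-0.048,-0.032,0],"ty": [0,0,0,0],"tz": [0,0,0,0],"rx": [0,0,0,0],"ry": [0,0,0,0],"rz": [0,0,0,0]})

```text
time: 16.85
tool_pos: [0.6165, 0.3395, 0.042]
tool_rot: [-0.005, -0.125, 0.992, -0.002]
contact_force: [-12.7, -3.0, 4.8]
gripper_width: 0.193
grasp_force: 60.2
```

Run:
```python
from h import *
rows([*to(CAB,(-.044,.0875)),.043],CAB[2]+np.pi/2)
```

```text
t 16.85 tcp [0.6165 0.3395 0.042 ] shift [-0.0012  0.0003 -0.001 ] turn about tool z 0.002 tilt [-0.0097 -0.0049] F [-12.7  -3.    4.8] w 0.193 j6 [ 0.4   0.41  1.53 -0.    1.21 -1.42]
```

Call:
shift_gripper(motion={"finger_gap": [0,0,0],"tx": [-0.032,-0.016,0],"ty": [0,0,0],"tz": [0,0,0],"rx": [0,0,0],"ry": [0,0,0],"rz": [0,0,0]})

```text
time: 17.23
tool_pos: [0.6166, 0.3394, 0.042]
tool_rot: [-0.009, -0.125, 0.992, -0.003]
contact_force: [-22.7, -7.3, 12.4]
gripper_width: 0.194
grasp_force: 61.2
```

Run:
```python
from h import *
print(inv(CAB,manip.state()["tool_pos"][:2]),manip.state()["ft_torque"])
```

```text
[-0.04512302  0.08709596] [-1.11003385  3.26248472 -0.04269918]
```

Scaled: 0.004 m is 0.064, -0.04 m is -0.64.

Call:
shift_gripper(motion={"finger_gap": [0,0.3,0.3,0.3,0.3],"tx": [0.064,0,0,0,0],"ty": [0,0,0,0,0],"tz": [0,0,0,-0.16,-0.64],"rx": [0,0,0,0,0],"ry": [0,0,0,0,0],"rz": [0,0,0,0,0]})

```text
time: 17.85
tool_pos: [0.6176, 0.34, 0.0907]
tool_rot: [-0.003, -0.125, 0.992, -0.001]
contact_force: [-0.5, 0.5, -0.7]
gripper_width: 0.299
grasp_force: 0.0
```

Call:
shift_gripper(motion={"finger_gap": [0.3,0.6,0.6,0.6,0.6],"tx": [0,0.32,0.8,0.8,0],"ty": [0,0,0,0,0],"tz": [-0.96,-0.8,-0.32,0,0],"rx": [0,0,0,0,0],"ry": [0,0,0,0,0],"rz": [0,0,0,0,0]})

```text
time: 18.48
tool_pos: [0.5003, 0.3107, 0.2234]
tool_rot: [-0.0, -0.125, 0.992, -0.0]
contact_force: [-0.4, 0.1, -0.2]
gripper_width: 0.601
grasp_force: 0.0
```

Run:
```python
from h import *
import cv2,json
P=manip.camera_params("top")
im=manip.grab_frame("top");s=manip.grab_frame("side")
o=np.zeros((600,800,3),np.uint8)
o[:512,:600]=cv2.resize(im[136:264,140:290,::-1],None,fx=4,fy=4,interpolation=cv2.INTER_CUBIC)
cv2.imwrite("pics/t5.png",o[:512,:600])
rows([*to(CAB,(-.0908,.0203)),.094],CAB[2]+np.pi/2)
p=to(CAB,(-.044,.0875))
def proj(X):
    v=rot(P["orientation"]).T@(np.array(X)-P["xyz"]);q=P["intrinsics"]@(v/v[2]);return ((q[0]-140)*4,(q[1]-136)*4)
print(proj([*p,.062]),proj([*to(CAB,(-.064,.0875+.028)),.034]),proj([*to(CAB,(-.064,.0875-.028)),.034]))
```

```text
t 18.575 tcp [0.5033 0.3114 0.2241] shift [-0.0707 -0.0676  0.1302] turn about tool z 0.002 tilt [0.0021 0.0006] F [ 0.1 -0.4 -0.2] w 0.602 j6 [ 0.43 -0.02  1.7  -0.    1.46 -1.39]
(np.float64(194.40323422478423), np.float64(319.50360219424545)) (np.float64(172.69353319562083), np.float64(362.8948681935501)) (np.float64(246.6733910244874), np.float64(343.06015113710737))
```

View pics/t5.png

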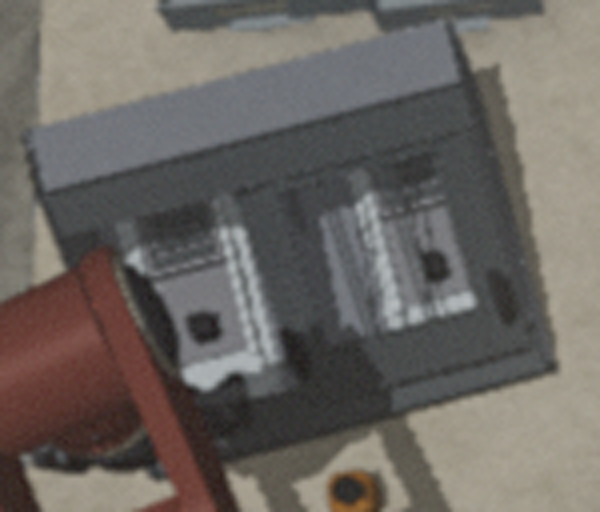

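Tray post at (205,327) and fixed post at (433,266): same depth along the cabinet's y direction, so the tray is home. Now the left door's fin.

Scaled: 0.05 m is 0.8, 0.045 m is 0.72.

Call:
shift_gripper(motion={"finger_gap": [0.5,0.5,0.5,0.5,0.5],"tx": [-0.32,-0.4,-0.4112,0,0],"ty": [-0.544,-0.5376,0,0,0],"tz": [0,0,0.72,0.8,0.4],"rx": [0,0,0,0,0],"ry": [0,0,0,0,0],"rz": [0,0,0,0,0]})

```text
time: 19.2
tool_pos: [0.5884, 0.2625, 0.0993]
tool_rot: [-0.002, -0.124, 0.992, -0.0]
contact_force: [0.5, -0.1, -0.4]
gripper_width: 0.501
grasp_force: 0.0
```

Call:
shift_gripper(motion={"finger_gap": [0.5,0.5,0,0,0],"tx": [0,0,0,0,0],"ty": [0,0,0,0,0],"tz": [0.144,0,0,0,0],"rx": [0,0,0,0,0],"ry": [0,0,0,0,0],"rz": [0,0,0,0,0]})

```text
time: 19.82
tool_pos: [0.5893, 0.2641, 0.0962]
tool_rot: [0.002, -0.125, 0.992, 0.001]
contact_force: [-0.8, 1.4, 5.6]
gripper_width: 0.1
grasp_force: 60.1
```

Run:
```python
from h import *
rows([*to(CAB,(-.0908,.1355)),.094],CAB[2]+np.pi/2)
```

```text
t 19.825 tcp [0.5893 0.2641 0.0962] shift [0.0004 0.1147 0.0023] turn about tool z 0.002 tilt [0.0033 0.0017] F [-0.8  1.4  5.6] w 0.1 j6 [ 0.31  0.21  1.67  0.    1.25 -1.52]
```

Call:
shift_gripper(motion={"finger_gap": [0,0,0,0,0],"tx": [0,0,0,0,0],"ty": [0.32,0.4,0.4,0.4,0.24],"tz": [-0.032,0,0,0,0],"rx": [0,0,0,0,0],"ry": [0,0,0,0,0],"rz": [0,0,0,0,0]})

```text
time: 20.45
tool_pos: [0.5614, 0.3718, 0.0963]
tool_rot: [0.002, -0.125, 0.992, 0.0]
contact_force: [5.4, -0.6, -1.5]
gripper_width: 0.095
grasp_force: 59.4
```

Call:
shift_gripper(motion={"finger_gap": [0,0,0,0],"tx": [0,0,0,0],"ty": [0.064,0.048,0.032,0],"tz": [0,0,0,0],"rx": [0,0,0,0],"ry": [0,0,0,0],"rz": [0,0,0,0]})

```text
time: 20.95
tool_pos: [0.5605, 0.3757, 0.0962]
tool_rot: [0.001, -0.125, 0.992, -0.004]
contact_force: [7.8, -11.9, 2.0]
gripper_width: 0.1
grasp_force: 59.9
```

Run:
```python
from h import *
rows([*to(CAB,(-.0908,.1355)),.094],CAB[2]+np.pi/2)
```

```text
t 20.95 tcp [0.5605 0.3757 0.0962] shift [ 0.0001 -0.0005  0.0022] turn about tool z 0.002 tilt [ 0.0037 -0.0074] F [  7.8 -11.9   2. ] w 0.1 j6 [ 0.48  0.28  1.59 -0.01  1.27 -1.33]
```

Left door is closed (against the stop). I'll release it and seat the right door too, since it may be about 5 mm ajar.

Call:
shift_gripper(motion={"finger_gap": [0,0.4,0.5,0.5,0.5],"tx": [0,0,0,0,0],"ty": [-0.048,0,0,0,-0.48],"tz": [0,0,0,-0.8,-0.64],"rx": [0,0,0,0,0],"ry": [0,0,0,0,0],"rz": [0,0,0,0,0]})

```text
time: 21.58
tool_pos: [0.5657, 0.3482, 0.187]
tool_rot: [-0.0, -0.126, 0.992, 0.0]
contact_force: [0.5, -1.0, 0.7]
gripper_width: 0.497
grasp_force: 0.0
```

Call:
shift_gripper(motion={"finger_gap": [0.5,0.5,0.5,0.5,0.5],"tx": [0,0,0,0,0],"ty": [-0.96,-0.96,-0.96,-0.88,0],"tz": [0,0,0,0,0],"rx": [0,0,0,0,0],"ry": [0,0,0,0,0],"rz": [0,0,0,0,0]})

```text
time: 22.2
tool_pos: [0.6253, 0.1161, 0.1858]
tool_rot: [-0.0, -0.123, 0.992, -0.0]
contact_force: [-0.2, -0.7, 0.4]
gripper_width: 0.504
grasp_force: 0.0
```

Run:
```python
from h import *
rows([*to(CAB,(-.0908,-.131)),.094],CAB[2]+np.pi/2)
```

```text
t 22.2 tcp [0.6253 0.1161 0.1858] shift [-0.0009  0.0005  0.0918] turn about tool z -0.003 tilt [-0.0008 -0.0003] F [-0.2 -0.7  0.4] w 0.504 j6 [ 0.07  0.11  1.63 -0.    1.4  -1.75]
```

Scaled: 0.05 m is 0.8, 0.03 m is 0.48.

Call:
shift_gripper(motion={"finger_gap": [0.5,0.5,0.5,0,0],"tx": [0,0,0,0,0],"ty": [0,0,0,0,0],"tz": [0.8,0.48,0.16,0,0],"rx": [0,0,0,0,0],"ry": [0,0,0,0,0],"rz": [0,0,0,0,0]})

```text
time: 22.82
tool_pos: [0.6261, 0.1194, 0.098]
tool_rot: [0.001, -0.125, 0.992, -0.0]
contact_force: [-2.8, 0.5, 1.3]
gripper_width: 0.1
grasp_force: 61.0
```

Call:
shift_gripper(motion={"finger_gap": [0,0,0,0],"tx": [0,0,0,0],"ty": [0,-0.064,-0.048,0],"tz": [0,0,0,0],"rx": [0,0,0,0],"ry": [0,0,0,0],"rz": [0,0,0,0]})

```text
time: 23.32
tool_pos: [0.6275, 0.1137, 0.0979]
tool_rot: [0.001, -0.125, 0.992, 0.002]
contact_force: [-2.2, 6.7, 7.3]
gripper_width: 0.096
grasp_force: 61.6
```

Run:
```python
from h import *
s=manip.state();print(inv(CAB,s["tool_pos"][:2]),s["contact_force"],s["gripper_width"])
```

```text
[-0.09008392 -0.13433987] [-2.20378864  6.67676896  7.28076366] 0.0963759795707434
```

Scaled: -0.003 m is -0.048.

Call:
shift_gripper(motion={"finger_gap": [0,0],"tx": [0,0],"ty": [-0.048,0],"tz": [0,0],"rx": [0,0],"ry": [0,0],"rz": [0,0]})

```text
time: 23.58
tool_pos: [0.6276, 0.1136, 0.0979]
tool_rot: [0.001, -0.125, 0.992, 0.004]
contact_force: [-4.2, 14.3, 8.5]
gripper_width: 0.094
grasp_force: 61.7
```

Call:
shift_gripper(motion={"finger_gap": [0,0.4,0.5,0.5,0.5],"tx": [0,0,0,0,0.64],"ty": [0.048,0,0,0,0],"tz": [0,0,0,-0.8,-0.64],"rx": [0,0,0,0,0],"ry": [0,0,0,0,0],"rz": [0,0,0,0,0]})

```text
time: 24.2
tool_pos: [0.589, 0.1016, 0.1871]
tool_rot: [0.0, -0.125, 0.992, -0.0]
contact_force: [0.4, -0.1, 0.6]
gripper_width: 0.5
grasp_force: 0.0
```

Call:
shift_gripper(motion={"finger_gap": [0.5,0.5,1,1,1],"tx": [0.96,0.96,0.8,0,0],"ty": [0,0,0,0,0],"tz": [-0.16,-0.16,0,0,0],"rx": [0,0,0,0,0],"ry": [0,0,0,0,0],"rz": [0,0,0,0,0]})

```text
time: 24.82
tool_pos: [0.4237, 0.0598, 0.2062]
tool_rot: [0.001, -0.124, 0.992, -0.0]
contact_force: [0.4, -0.1, 0.3]
gripper_width: 0.996
grasp_force: 0.0
```

Run:
```python
from h import *
import cv2
im=manip.grab_frame("top");s=manip.grab_frame("side")
o=np.zeros((450,800,3),np.uint8)
o[:384,:450]=cv2.resize(im[136:264,140:290,::-1],None,fx=3,fy=3,interpolation=cv2.INTER_CUBIC)
o[:300,450:]=cv2.resize(s[135:235,265:382,::-1],(350,300),interpolation=cv2.INTER_CUBIC)
cv2.imwrite("pics/f.png",o); rows([0,0,0],0)
```

```text
t 24.925 tcp [0.4242 0.06   0.2062] shift [0.4259 0.0468 0.2062] turn about tool z -1.321 tilt [ 0.0001 -0.    ] F [0.3 0.5 0.1] w 1.002 j6 [-0.03 -0.43  2.08 -0.    1.5  -1.85]
```

View pics/f.png

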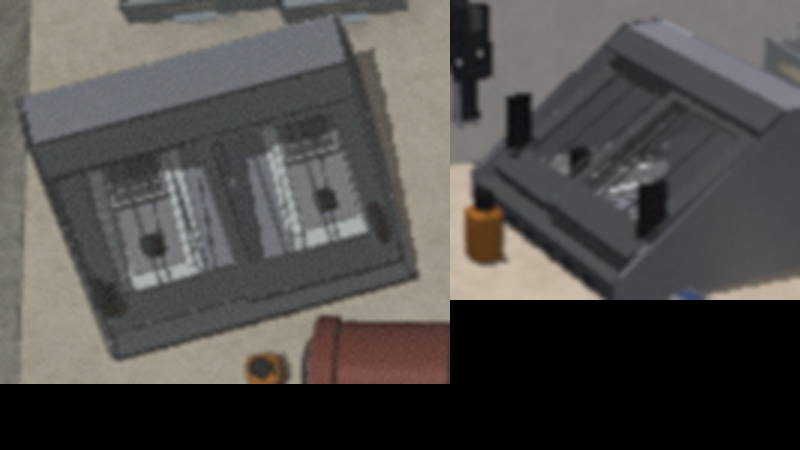

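Both doors are shut with their fins at the outer ends, at (105,297) and (378,222). The posts at (152,244) and (325,199) sit at equal depth, and the bottle is undisturbed.

```bash
python3 -c "
from plant import manip
print(manip.job_done())"
```

```text
the job is handed in; nothing more can be done
None
```

The tray is fully home in the left bay, notched end first; both doors are closed, the arm is clear, and the job was handed in at about 25 s (no verdict was returned).

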